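# Close up the label printer after loading a roll

### The arm

A 6-joint arm with a two-finger parallel gripper is mounted at the origin on a cart in front of the work surface, level with it; the furniture and walls round the work are solid. World frame = base frame: x ahead of the robot, y to its left, z up, the work surface at z = 0. Lengths are in m, angles in rad, forces in N, time in s.
With the tool pointing down it reaches from about 0.375 to 0.9 m from the base axis. Payload 3.1 kg.
Tool frame: the origin (TCP) lies where the fingers leave the gripper's body, on its centre line; the fingertips stand 70 mm ahead of it and the grasp point (between the pads) lies 51 mm ahead of it; z points along the fingers, y is the line along which they close (so a half turn about z gives the same grasp; the last joint's range is limited). The gripper opens to 87 mm and grips with 3 to 60 N. Pads are 19 mm wide; open, the fingers measure 117 mm over their backs; the gripper's body (75 mm by 190 mm) begins 51 mm behind the grasp point.
Start: joints at [-0.178, 0.527, 1.433, -0, 1.181, -0.178], TCP at [0.625, 0, 0.292] pointing down, gripper open.
Joint ranges: [-3.08, 3.08], [-0.75, 2.2], [0.22, 2.44], [-1.43, 4.57], [0, 2.65], [-2.85, 2.85]. Speed limits (rad/s): [2.79, 2.79, 3.14, 3.14, 3.14, 3.14].

### API

Orientations are given as a unit quaternion [x, y, z, w].
In Python, from rig import robot gives the robot as it stands.
- The arm moves only by the tool send_rows, never from a script. Its argument "deltas" is text: rows parted by semicolons, each of 7 numbers parted by spaces: the shift along the tool's x, y, z in mm, then the turn, a rotation vector about the tool's x, y, z in degrees, then the opening, from 0 (shut) to 1 (fully open). A call has 1 to 10 rows; each row shifts and turns the commanded pose from where the row before left it, along the tool's axes as they then stand; what a row does not reach is not made up. A row lasts 1/8 s, in which the tool goes at most 62.5 mm and 10.7 degrees, less where a joint would pass 70% of its speed; a pose out of reach is approached as far as the arm can. A call is refused whole if a number of a shift passes 62.5 or a number of a turn 10.7, either way. A call with a gripper value outside its range is refused whole. The fingers move at their own pace and stop on an object; "newtons" is the grip in N (left out, the last holds). Time passes only in rows, so rows that do not move let the fingers close. It gives the time, the measured TCP pose, the force, the opening and the grip force at its end, in the units of the state.
- robot.get_obs(): the state, without advancing time (a new reading comes with each control period).
- robot.camera(name): name is "scene" or "side" or "wrist"; returns a dict with "image" (384x512x3 uint8, red, green, blue), "depth" (384x512 float32, m along the optical axis (not along the pixel's ray), 0 where there is no reading), "fovy" (degrees; the focal length in pixels is half the picture's height over the tangent of half this angle, whatever the lens; pixels are square), "cx", "cy" (the principal point, pixels), "k1" (the pictures are not rectified: a ray, as slopes to the right and down, at radius r is drawn at 1 + k1 r^2 times it, then the intrinsics apply), "rvec" (rotation vector, rad) and "tvec" (3), from world to camera coordinates, as OpenCV has them. Camera axes: x right, y down, z forward; pixel columns grow to the right and rows downward; lengths in m; the calibration is good to about 2 mm. A picture is of the moment at which its call begins.
- robot.hand_in(): hands the job in; it is judged then, once.
Trained networks look in the newest picture that a camera, given by its name, has taken for a name from the list of things; names that differ only in an ending like _2 or _b are one class to them, and where a whole thing is asked for, a point or a joint stands for the part that bears it (a point fixed in the world has none). Each returns a list of dicts, best first, with "p" (0 to 1); they miss things now and then, are a little off and sometimes report something else, mostly with a low value. They report only what shows in the picture. A call takes as long as a camera call.
- robot.find_in(camera, thing): "box" ([left, top, right, bottom] in pixels, round what is visible of it).
- robot.cut_out(camera, thing): "region" (384x512 bool, what is visible of it) and "box" ([left, top, right, bottom] in pixels, round what is visible of it).
The state is a dict: "time": time; "q": joint angles; "joint_velocities": joint speeds; "joint_torque": joint torques, N m; "position": TCP position; "tool_rot": TCP orientation; "ft_force": force on the tool from outside, world axes, zero at the start; "moment": the same for the moment, N m; "grip_width": finger opening in m; "grip_force": force on a finger pad.
Only numpy, scipy, OpenCV 4.12 (cv2) and the standard library are available. Lean on these libraries where they do the work, as an engineer would, in place of code of your own. Each camera call takes 0.05 s, during which the arm holds its last target. There are 200 camera calls.

### The job

A new roll has been loaded in the desktop label printer. Fold its raised print head down until it lies fully home on the rubber platen roller, then swing the top cover shut over it until it is fully closed. Only push with the fingers: grasp and lift nothing, do not push the printer from its place, and leave the three specimen pots beside it standing where they are.

Things in the scene. Friction and masses are not known exactly. Their poses are not given: they have to be found in the camera images.
- label_printer: Grey desktop label printer, 184 x 112 x 114 mm with cover shut, 1.6 kg, loose on rubber feet. Origin: centre of its underside. Turned as it was left. x axis from its front (dark panel) to its rear, y to its left, z up. Open tub, walls 74 mm high; the white roll in it ends 96 mm above the work surface, centred 32 mm behind the origin; black platen roller 68 mm before the origin.
- print_head_hinge (a point): Middle of the print head's hinge axis, 20 mm in front of the printer's origin and 84 mm above the work surface; axes as the printer's, hinge axis along y.
- print_head (a joint): Angle of the print head (rad): 0 = down on the platen roller, home; 1.57 = standing upright; at most 1.75. The hinge has friction (about 0.12 N m) and no spring: the head stays where it is left.
- print_head_edge (a point): On the print head, a black plate 74 mm wide (y), 58 mm long from the hinge, 13 mm thick, plus a thumb tab to 64 mm. This point: middle of its upper (rear, when upright) surface, 54 mm from the hinge, 6 mm off the hinge plane (ribs to 7.5 mm). Axes turn with the head: -x from the hinge to the free edge, z out of the upper surface.
- cover_hinge (a point): Middle of the cover's hinge axis at the rear rim, 84 mm behind the printer's origin and 80 mm above the work surface; axes as the printer's, hinge axis along y.
- cover (a joint): Angle of the cover (rad): 0 = shut; 1.57 = standing upright behind the tub; at most 1.95. The hinge has friction (about 0.35 N m) and no spring: the cover stays where it is left. Cover mass 0.22 kg. On a raised head it stops at about 0.3.
- cover_edge (a point): On the grey cover, a shell 180 mm long, 112 mm wide, 37 mm deep with a clear window. This point: middle of its outer top face, 154 mm from the hinge and 34 mm off the hinge plane (the front is 20 mm further). Axes turn with the cover: -x from the hinge to the front, z out of the outer face (up when shut, to the rear when upright).
- cover_back (a point): As cover_edge, but 120 mm from the hinge (34 mm off the hinge plane).
- pot_1: Bystander: specimen pot with white cap, 49 mm diameter, 65 mm high, beside the printer, on its -y side. Origin: centre of its underside.
- pot_2: Bystander: specimen pot as pot_1, same row.
- pot_3: Bystander: specimen pot as pot_1, same row.

How it is judged:
By the outcome, as a careful person would: the job done as asked, in the order asked, and still so for the second after the job is handed in, with the robot touching nothing.
It also fails if it takes over 54 s, if anything falls off the work surface, if the arm or the gripper's body presses on something with over 40 N, if the wrist force passes 120 N, or if a joint passes its speed limit or range.

## Working session

There is one attempt and no reset: what is moved stays moved. The work goes in short steps, Python scripts to look and compute and a tool call to move; the robot and the scene stay as the last step left them, time stands still between calls to the robot, and variables do not carry over. Pictures are saved under pics/ and viewed, at most 10 in all, crops included, and the job is handed in when it is done.

Besides the shell and the picture viewer there is one more tool, called after "Call:" in YAML: its name, and indented under it one key for each argument. send_rows: Moves the arm, as the interface text tells. Its arguments: {"type":"object","properties":{"deltas":{"type":"string"},"newtons":{"type":"number"}},"required":["deltas"]}

```bash
mkdir -p pics; ls; cat > h.py <<'E'
import numpy as np, cv2
from rig import robot
def cam(n):
    c=robot.camera(n); c['R']=cv2.Rodrigues(np.array(c['rvec'],float))[0]; c['f']=192/np.tan(np.radians(c['fovy'])/2); c['t']=np.array(c['tvec'],float); return c
def cloud(c):
    v,u=np.mgrid[0:384,0:512]; x=(u-c['cx'])/c['f']; y=(v-c['cy'])/c['f']
    a,b=x.copy(),y.copy()
    for _ in range(10):
        s=1+c['k1']*(a*a+b*b); a=x/s; b=y/s
    d=c['depth']; P=np.stack([a*d,b*d,d],-1)
    W=(P-c['t'])@c['R']; W[d<=0]=np.nan; return W
def proj(c,p):
    q=c['R']@np.array(p)+c['t']; a=q[:2]/q[2]; a=a*(1+c['k1']*(a@a)); return a*c['f']+[c['cx'],c['cy']]
E
python3 - <<'E'
from h import *
ims=[]
for n in ['scene','side']:
    c=cam(n); ims.append(c['image']); W=cloud(c); np.save(n+'.npy',W)
    print(n,-c['R'].T@c['t'])
    for th in ['label_printer','print_head','cover','pot_1']:
        for r in robot.cut_out(n,th):
            if r['p']<.3: continue
            P=W[r['region']]; P=P[~np.isnan(P[:,0])]
            print(th,round(r['p'],2),np.round(r['box']),len(P), np.round(np.median(P,0),3),np.round(np.percentile(P,2,axis=0),3),np.round(np.percentile(P,98,axis=0),3))
            np.save(f'{n}_{th}_{int(r["box"][0])}.npy',P)
cv2.imwrite('pics/a.png',cv2.resize(np.vstack(ims),(400*1,600))[:,:,::-1]) 
cv2.imwrite('pics/s.png',ims[0][:,:,::-1]);cv2.imwrite('pics/d.png',ims[1][:,:,::-1])
E
```

```text
pics
scene [-0.10831493 -0.61027362  0.52917181]
label_printer 0.93 [199.  99. 309. 220.] 5324 [ 0.521 -0.211  0.082] [ 0.42  -0.301  0.012] [ 0.626 -0.081  0.252]
label_printer 0.68 [272.  98. 305. 192.] 2131 [ 0.54  -0.277  0.167] [ 0.519 -0.304  0.059] [ 0.913 -0.131  0.253]
print_head 0.57 [223. 148. 235. 181.] 272 [ 0.475 -0.163  0.13 ] [ 0.465 -0.173  0.063] [ 0.538 -0.117  0.148]
cover 0.96 [269. 100. 302. 191.] 2080 [ 0.539 -0.278  0.169] [ 0.519 -0.304  0.073] [ 0.624 -0.204  0.253]
cover 0.39 [198.  98. 303. 219.] 5171 [ 0.52  -0.211  0.082] [ 0.42  -0.301  0.015] [ 0.621 -0.088  0.252]
pot_1 0.94 [268. 197. 290. 232.] 633 [ 0.47  -0.299  0.05 ] [ 0.461 -0.315  0.003] [ 0.502 -0.275  0.067]
pot_1 0.88 [245. 201. 267. 235.] 641 [ 0.43  -0.259  0.052] [ 0.42  -0.274  0.005] [ 0.46  -0.232  0.067]
pot_1 0.66 [210. 204. 232. 239.] 634 [ 0.391 -0.201  0.054] [ 0.38  -0.216  0.007] [ 0.42  -0.175  0.067]
pot_1 0.33 [270.  98. 305. 193.] 2121 [ 0.539 -0.278  0.169] [ 0.519 -0.305  0.074] [ 0.696 -0.175  0.253]
side [ 0.81150401 -0.61998551  0.76685414]
label_printer 0.81 [238. 156. 306. 241.] 4824 [ 0.578 -0.261  0.187] [ 0.471 -0.303  0.013] [ 0.631 -0.121  0.255]
print_head 0.96 [256. 155. 289. 169.] 444 [ 0.502 -0.152  0.137] [ 0.474 -0.173  0.117] [ 0.531 -0.13   0.148]
cover 0.88 [242. 170. 304. 235.] 3976 [ 0.586 -0.268  0.213] [ 0.541 -0.304  0.078] [ 0.632 -0.23   0.255]
pot_1 0.77 [211. 209. 237. 248.] 634 [ 0.493 -0.298  0.065] [ 0.463 -0.315  0.001] [ 0.509 -0.269  0.069]
pot_1 0.63 [212. 191. 235. 214.] 418 [ 0.448 -0.255  0.066] [ 0.425 -0.274  0.033] [ 0.467 -0.232  0.069]
```

View pics/s.png

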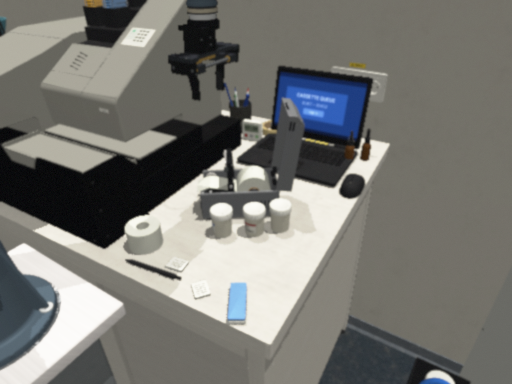

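View pics/d.png

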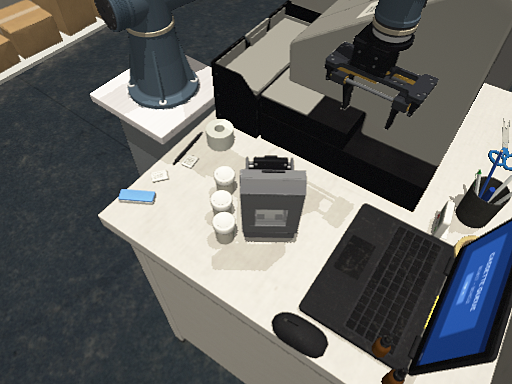

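The head and the cover both stand upright, around (502,155)/(270,205) in the side view. The pots are on the printer's near side, and a big machine stands on the +y side. Next I fit the printer pose.

```bash
python3 - <<'E'
from h import *
import glob
A=np.load('scene_label_printer_199.npy') if 0 else np.vstack([np.load(f) for f in glob.glob('s*_label_printer_1*.npy')+glob.glob('side_label_printer*.npy')])
# side wall points
w=A[(A[:,2]>.02)&(A[:,2]<.07)]
H=np.load('side_print_head_256.npy'); C=np.load('side_cover_242.npy')
for name,P in [('wall',w),('head',H[H[:,2]>.12]),('coverfar',C)]:
    r=cv2.minAreaRect(P[:,:2].astype(np.float32)*1000); print(name,len(P),r)
def yawline(P):
    P=P[:,:2].astype(np.float32); 
    l=cv2.fitLine(P,cv2.DIST_HUBER,0,.01,.01).ravel(); return np.degrees(np.arctan2(l[1],l[0])),l
print('wallline',yawline(w))
# cover outer face: plane fit by ransac
def plane(P,n=500,t=.002):
    rng=np.random.default_rng(0);best=None
    for _ in range(n):
        a,b,c=P[rng.choice(len(P),3,False)]; m=np.cross(b-a,c-a); L=np.linalg.norm(m)
        if L<1e-6: continue
        m/=L; i=abs((P-a)@m)<t
        if best is None or i.sum()>best.sum(): best=i
    Q=P[best]; o=Q.mean(0); m=np.linalg.svd(Q-o,full_matrices=False)[2][2]; return m,o,best.sum(),Q
for nm in ['side_cover_242','scene_cover_269']:
    P=np.load(nm+'.npy'); 
    for k in range(2):
        m,o,n,Q=plane(P); print(nm,np.round(m,3),np.round(o,3),n,np.degrees(np.arctan2(m[1],m[0])),Q.min(0),Q.max(0)); P=P[abs((P-o)@m)>.004]
m,o,n,Q=plane(w); print('wallplane',m,o,n,np.degrees(np.arctan2(m[1],m[0])))
for nm in ['scene','side']:
    W=np.load(nm+'.npy').reshape(-1,3); W=W[~np.isnan(W[:,0])]
    s=W[(W[:,0]>.1)&(W[:,0]<1.1)&(abs(W[:,1])<.7)&(W[:,2]>.03)]
    h,_,_=np.histogram2d(s[:,0],s[:,1],bins=[np.arange(.1,1.11,.1),np.arange(-.5,.71,.1)])
    mx=np.zeros((10,12))
    for p in s:
        i,j=int((p[0]-.1)*10),int((p[1]+.5)*10)
        if 0<=i<10 and 0<=j<12: mx[i,j]=max(mx[i,j],p[2])
    print(nm);print(np.round(mx,2))
E
```

```text
Traceback (most recent call last):
FileNotFoundError: [Errno 2] No such file or directory: 'side_print_head_256.npy'
```

```bash
ls *.npy | tr '\n' ' '; cat > fit.py <<'E'
from h import *
import glob
L=lambda p: np.vstack([np.load(f) for f in glob.glob(p)])
A=L('s*_label_printer*.npy')
w=A[(A[:,2]>.02)&(A[:,2]<.07)]
H=L('side_print_head*.npy')
def plane(P,n=500,t=.002):
    rng=np.random.default_rng(0);best=None
    for _ in range(n):
        a,b,c=P[rng.choice(len(P),3,False)]; m=np.cross(b-a,c-a); l=np.linalg.norm(m)
        if l<1e-6: continue
        m/=l; i=abs((P-a)@m)<t
        if best is None or i.sum()>best.sum(): best=i
    Q=P[best]; o=Q.mean(0); m=np.linalg.svd(Q-o,full_matrices=False)[2][2]; return m,o,best.sum(),Q
for nm,P in [('sidecover',L('side_cover*.npy')),('scenecover',np.load(sorted(glob.glob('scene_cover_2*.npy'))[0])),('wall',w),('head',H)]:
    for k in range(2):
        m,o,n,Q=plane(P); print(nm,np.round(m,3),np.round(o,4),n,round(np.degrees(np.arctan2(m[1],m[0])),1),np.round(Q.min(0),3),np.round(Q.max(0),3)); P=P[abs((P-o)@m)>.004]
for nm in ['scene','side']:
    W=np.load(nm+'.npy').reshape(-1,3); W=W[~np.isnan(W[:,0])]
    mx=np.zeros((10,12))
    for p in W:
        i,j=int(np.floor((p[0]-.1)*10)),int(np.floor((p[1]+.5)*10))
        if 0<=i<10 and 0<=j<12: mx[i,j]=max(mx[i,j],p[2])
    print(nm);print(np.round(mx,2))
E
python3 fit.py
```

```text
scene.npy scene_cover_198.npy scene_cover_268.npy scene_label_printer_199.npy scene_label_printer_272.npy scene_pot_1_210.npy scene_pot_1_245.npy scene_pot_1_268.npy scene_pot_1_269.npy scene_print_head_223.npy side.npy side_cover_242.npy side_label_printer_238.npy side_pot_1_210.npy side_pot_1_211.npy side_print_head_255.npy sidecover [ 0.581 -0.803 -0.133] [ 0.588  -0.2699  0.1637] 2461 -54.1 [ 0.538 -0.31   0.07 ] [ 0.638 -0.229  0.24 ]
sidecover [-0.446  0.613 -0.652] [ 0.5869 -0.2688  0.2455] 823 126.0 [ 0.539 -0.305  0.235] [ 0.636 -0.23   0.255]
scenecover [-0.814 -0.581  0.   ] [ 0.5321 -0.2871  0.165 ] 1098 -144.5 [ 0.516 -0.308  0.073] [ 0.548 -0.263  0.253]
scenecover [-0.803 -0.595  0.002] [ 0.6149 -0.2168  0.1577] 422 -143.5 [ 0.599 -0.236  0.059] [ 0.628 -0.199  0.251]
wall [-0.808 -0.589 -0.006] [ 0.464  -0.1933  0.052 ] 798 -143.9 [ 0.414 -0.27   0.02 ] [ 0.521 -0.126  0.07 ]
wall [ 0.013  0.012 -1.   ] [ 0.4889 -0.1421  0.0668] 297 41.6 [ 0.39  -0.246  0.064] [ 0.601 -0.063  0.07 ]
head [-0.592  0.803 -0.067] [ 0.5036 -0.1527  0.1317] 301 126.4 [ 0.474 -0.175  0.116]
[... 705 characters left out ...]

 [0.43 0.42 0.42 0.41 0.41 0.41 0.4  0.4  0.35 0.   0.   0.  ]]
side
[[0.   0.   0.   0.01 0.02 0.02 0.   0.   0.   0.09 0.08 0.  ]
 [0.01 0.02 0.01 0.05 0.19 0.19 0.19 0.19 0.22 0.15 0.08 0.  ]
 [0.   0.01 0.07 0.07 0.19 0.27 0.27 0.28 0.24 0.   0.   0.  ]
 [0.01 0.07 0.07 0.15 0.16 0.34 0.34 0.34 0.   0.   0.   0.  ]
 [0.   0.25 0.26 0.15 0.46 0.4  0.37 0.34 0.   0.   0.   0.  ]
 [0.   0.04 0.26 0.02 0.48 0.47 0.   0.   0.   0.   0.   0.  ]
 [0.02 0.04 0.02 0.02 0.34 0.47 0.41 0.34 0.31 0.12 0.13 0.  ]
 [0.   0.1  0.02 0.02 0.07 0.14 0.17 0.01 0.01 0.01 0.01 0.  ]
 [0.   0.23 0.23 0.23 0.2  0.14 0.13 0.01 0.01 0.   0.   0.  ]
 [0.   0.   0.07 0.04 0.   0.   0.   0.   0.   0.   0.   0.  ]]
```

```bash
cat >> h.py <<'E'
from scipy.spatial.transform import Rotation as Rot
psi=np.radians(-54); O=np.array([.513,-.166,0]); RP=Rot.from_euler('z',psi).as_matrix()
def toP(W): return (W-O)@RP
def st():
    o=robot.get_obs(); R=Rot.from_quat(o['tool_rot']).as_matrix(); p=np.array(o['position']); t=p+R[:,2]*.07
    print('t',round(o['time'],2),'tipP',np.round(toP(t)*1000,1),'axesP z',np.round(RP.T@R[:,2],2),'x',np.round(RP.T@R[:,0],2),'F_P',np.round(RP.T@np.array(o['ft_force']),1),'q',np.round(o['q'],2)); return t,R
def rows(target_mm,n):  # target tip in printer frame -> tool shift
    t,R=st(); d=R.T@(RP@(np.array(target_mm)/1000)+O-t)*1000; print('shift',np.round(d,1),'per row',np.round(d/n,2))
E
python3 - <<'E'
from h import *
t,R=st(); print(R)
P=np.vstack([toP(np.load(n+'.npy').reshape(-1,3)) for n in ['scene','side']])*1000
P=P[~np.isnan(P[:,0])]
xs=np.arange(-300,301,40); ys=np.arange(-160,281,40)
mx=np.zeros((len(xs),len(ys)),int)
for p in P:
    i=int((p[0]+300)//40); j=int((p[1]+160)//40)
    if 0<=i<len(xs) and 0<=j<len(ys) and p[0]>-300 and p[1]>-160: mx[i,j]=max(mx[i,j],p[2])
print('ys',ys)
for x,r in zip(xs,mx): print(x,r)
E
```

```text
t 0.5 tipP [-68.5 188.2 222.2] axesP z [-0. -0. -1.] x [-0.81  0.59  0.  ] F_P [1.1 0.9 0.2] q [-0.18  0.53  1.43  0.    1.18 -0.18]
[[ 1.55720015e-05  9.99999996e-01 -8.56136264e-05]
 [ 1.00000000e+00 -1.55699905e-05  2.34905299e-05]
 [ 2.34891968e-05 -8.56139922e-05 -9.99999996e-01]]
ys [-160 -120  -80  -40    0   40   80  120  160  200  240  280]
-300 [192 192 151 155 257 285 309 330 351 371 439 436]
-260 [ 55 192 191 160 158 295 322 343 367 386 408 433]
-220 [ 54  54 149 157 157 157 325 357 378 401 423 433]
-180 [ 53  53   5   4 157 158 157 337 386 414 434 434]
-140 [  5   4   4  63  64   4 337 394 443 418 442 443]
-100 [ 64  67  76  74  76  77 338 460 444 461 335 457]
-60 [ 69  70  93 151 150  77   5 465 476 473 338 337]
-20 [ 68  69  93 146 145  76   5   4   5 337 337 100]
20 [68 69 76 97 97 75  5  4 20 20 22 20]
60 [ 66  69 220  83  85 222   5  20  22  20  22  23]
100 [  4  70 256 257 257 255   4  22  21  21  23  23]
140 [ 5  5  4  4  4  4 21 22 21 23 23 23]
180 [ 4  5  5  5  4 18 22 21 22 23 23 22]
220 [ 0  4  5  5 12 20 21 22 23 23 23 53]
260 [  0   0   2   4  39  42  35  22  23  24  22 146]
300 [  0   0   0   0  38  42  33  20 104 102  91 228]
```

```bash
python3 - <<'E'
from h import *
P=np.vstack([np.load(n+'.npy').reshape(-1,3) for n in ['scene','side']])*1000
P=P[~np.isnan(P[:,0])]
xs=np.arange(300,641,20); ys=np.arange(-120,101,20)
for nm,f in [('max',max),('min>30',min)]:
    m={}
    for p in P[P[:,2]>30]:
        k=(int(p[0]//20*20),int(p[1]//20*20)); m[k]=f(m.get(k,p[2]),p[2])
    print(nm,ys)
    for x in xs: print(x,[int(m.get((x,y),0)) for y in ys])
E
```

```text
max [-120 -100  -80  -60  -40  -20    0   20   40   60   80  100]
300 [53, 53, 53, 53, 49, 192, 151, 151, 150, 151, 152, 150]
320 [0, 52, 51, 0, 0, 183, 150, 151, 151, 151, 153, 151]
340 [0, 0, 0, 0, 0, 161, 156, 157, 155, 156, 155, 156]
360 [0, 0, 0, 0, 0, 156, 157, 158, 157, 158, 157, 159]
380 [0, 0, 0, 0, 0, 157, 157, 157, 157, 271, 271, 272]
400 [0, 0, 0, 0, 0, 156, 157, 157, 157, 283, 284, 284]
420 [68, 63, 0, 0, 0, 157, 157, 157, 157, 296, 298, 298]
440 [73, 67, 0, 0, 0, 157, 157, 157, 157, 309, 310, 311]
460 [74, 72, 66, 0, 0, 149, 158, 157, 157, 322, 324, 324]
480 [73, 76, 70, 0, 0, 150, 157, 158, 157, 335, 337, 337]
500 [70, 76, 77, 0, 0, 0, 152, 152, 152, 347, 350, 350]
520 [130, 77, 0, 0, 338, 337, 337, 336, 153, 362, 362, 364]
540 [0, 0, 0, 0, 337, 337, 337, 337, 153, 374, 376, 377]
560 [0, 0, 0, 306, 394, 394, 394, 394, 153, 384, 387, 387]
580 [0, 0, 0, 0, 459, 456, 444, 440, 153, 393, 401, 403]
600 [0, 0, 0, 0, 469, 444, 413, 429, 100, 404, 414, 415]
620 [0, 0, 0, 0, 474, 377, 385, 338, 102, 416, 427, 428]
640 [0, 0, 0, 0, 476, 474, 466, 401, 101, 435, 436, 434]
min>30 
[... 344 characters left out ...]
0, 0, 0, 0, 30, 43, 152, 152, 152, 152, 154]
420 [31, 63, 0, 0, 0, 30, 30, 152, 153, 153, 153, 283]
440 [47, 62, 0, 0, 0, 30, 30, 153, 152, 153, 154, 296]
460 [50, 34, 62, 0, 0, 31, 31, 153, 152, 153, 153, 310]
480 [68, 38, 55, 0, 0, 32, 30, 148, 148, 147, 149, 322]
500 [66, 52, 47, 0, 0, 0, 30, 148, 148, 148, 149, 335]
520 [53, 56, 0, 0, 290, 291, 30, 148, 148, 148, 148, 150]
540 [0, 0, 0, 0, 291, 306, 30, 148, 148, 148, 149, 150]
560 [0, 0, 0, 306, 295, 223, 30, 149, 148, 149, 148, 149]
580 [0, 0, 0, 0, 301, 223, 30, 96, 95, 95, 95, 95]
600 [0, 0, 0, 0, 301, 343, 30, 95, 95, 94, 95, 400]
620 [0, 0, 0, 0, 301, 319, 30, 94, 95, 94, 94, 414]
640 [0, 0, 0, 0, 301, 327, 30, 95, 95, 95, 95, 427]
```

```bash
python3 -c "
from h import *
rows([5,0,222],6)"
```

```text
t 0.5 tipP [-68.5 188.2 222.2] axesP z [-0. -0. -1.] x [-0.81  0.59  0.  ] F_P [1.1 0.9 0.2] q [-0.18  0.53  1.43  0.    1.18 -0.18]
shift [-170.1 -109.     0.2] per row [-28.35 -18.17   0.04]
```

Call:
send_rows:
  deltas: "0 0 0 0 0 -10 0; 0 0 0 0 0 -8 0; 0 0 0 0 0 0 0"

```text
time: 0.88
position: [0.625, 0.0, 0.2923]
tool_rot: [0.588, 0.809, 0.0, 0.0]
ft_force: [-0.3, 0.1, -0.8]
grip_width: 0.0647
grip_force: 0.0
```

```bash
python3 -c "
from h import *
rows([5,0,222],6)"
```

```text
t 0.88 tipP [-68.5 188.2 222.3] axesP z [ 0.  0. -1.] x [-0.95  0.31 -0.  ] F_P [-0.2 -0.2 -0.8] q [-0.18  0.53  1.43  0.    1.18 -0.49]
shift [-128.3 -156.     0.3] per row [-21.39 -26.01   0.04]
```

Call:
send_rows:
  deltas: "-21.4 -26 0 0 0 0 0; -21.4 -26 0 0 0 0 0; -21.4 -26 0 0 0 0 0; -21.4 -26 0 0 0 0 0; -21.4 -26 0 0 0 0 0; -21.4 -26 0 0 0 0 0; 0 0 0 0 0 0 0; 0 0 20 0 0 0 0; 0 0 20 0 0 0 0; 0 0 0 0 0 0 0"

```text
time: 2.12
position: [0.5159, -0.1691, 0.2511]
tool_rot: [0.588, 0.809, 0.0, -0.002]
ft_force: [0.5, 1.4, -0.8]
grip_width: 0.0006
grip_force: 0.0
```

```bash
python3 - <<'E'
from h import *
st(); ims=[]
for n in ['scene','side']:
    c=cam(n); a=c['image']; u=proj(c,O+RP@np.array([0,0,.12])).astype(int); print(u)
    ims.append(cv2.resize(a[max(u[1]-75,0):u[1]+75,u[0]-75:u[0]+75],(400,400),interpolation=cv2.INTER_CUBIC))
cv2.imwrite('pics/b.png',np.hstack(ims)[:,:,::-1])
E
```

```text
t 2.12 tipP [  4.    0.5 181.1] axesP z [-0. -0. -1.] x [-0.95  0.31  0.  ] F_P [-0.9  1.3 -0.8] q [-0.52  0.47  1.68  0.    0.99 -0.84]
[239 162]
[270 173]
```

View pics/b.png

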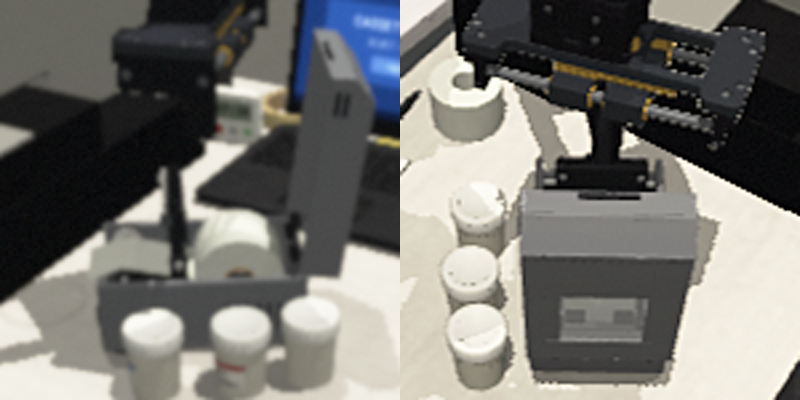

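The fingers hang just behind the head's top edge, at (172,190) in the left crop and (605,150) in the right. The cover is clear of the gripper. I'll descend behind the head.

Call:
send_rows:
  deltas: "0 0 17 0 0 0 0; 0 0 17 0 0 0 0; 0 0 17 0 0 0 0; 0 0 0 0 0 0 0"

```text
time: 2.72
position: [0.5163, -0.1699, 0.2011]
tool_rot: [0.588, 0.809, 0.0, -0.001]
ft_force: [0.6, 0.2, 0.4]
grip_width: 0.0007
grip_force: 0.0
```

Call:
send_rows:
  deltas: "7.6 -2.5 0 0 0 0 0; 7.6 -2.5 0 0 0 0 0; 7.6 -2.5 0 0 0 0 0; 6 -2 2.3 0 0 0 0; 6 -2 2.3 0 0 0 0; 6 -2 2.3 0 0 0 0; 5 -1.7 5 0 0 0 0; 5 -1.7 5 0 0 0 0; 5 -1.7 5 0 0 0 0; 0 0 0 0 0 0 0"

```text
time: 3.98
position: [0.4801, -0.1221, 0.1786]
tool_rot: [0.588, 0.809, -0.0, -0.002]
ft_force: [0.1, 0.1, 0.7]
grip_width: 0.0006
grip_force: 0.1
```

```bash
python3 -c "
from h import *
rows([-66,0,93],3)"
```

```text
t 3.98 tipP [-55.1  -1.  108.6] axesP z [-0. -0. -1.] x [-0.95  0.31  0.  ] F_P [0.  0.1 0.7] q [-0.48  0.54  1.86  0.    0.75 -0.79]
shift [10.6 -2.4 15.6] per row [ 3.53 -0.8   5.2 ]
```

Call:
send_rows:
  deltas: "3.5 -0.8 5.2 0 0 0 0; 3.5 -0.8 5.2 0 0 0 0; 3.5 -0.8 5.2 0 0 0 0; 0 0 2 0 0 0 0; 0 0 2 0 0 0 0; 0 0 0 0 0 0 0"

```text
time: 4.72
position: [0.4752, -0.113, 0.16]
tool_rot: [0.588, 0.809, 0.0, -0.001]
ft_force: [-0.8, 2.0, 5.7]
grip_width: 0.0002
grip_force: 2.9
```

```bash
python3 -c "
from h import *
st()"
```

```text
t 4.72 tipP [-65.3   0.6  90. ] axesP z [-0. -0. -1.] x [-0.95  0.31  0.  ] F_P [-2.1  0.6  5.7] q [-0.46  0.57  1.89  0.    0.69 -0.78]
```

Call:
send_rows:
  deltas: "0 0 2 0 0 0 0; 0 0 2 0 0 0 0; 0 0 0 0 0 0 0; 0 0 0 0 0 0 0"

```text
time: 5.22
position: [0.4751, -0.1129, 0.1594]
tool_rot: [0.588, 0.809, 0.0, -0.0]
ft_force: [-5.2, 4.5, 35.6]
grip_width: 0.0001
grip_force: 17.9
```

```bash
python3 -c "
from h import *
st()"
```

```text
t 5.22 tipP [-65.3   0.6  89.4] axesP z [-0.  0. -1.] x [-0.95  0.31  0.  ] F_P [-6.7 -1.6 35.6] q [-0.46  0.57  1.89  0.    0.69 -0.78]
```

Hard stop reached, so the head is home. I'll raise the arm and check.

Call:
send_rows:
  deltas: "0 0 -10 0 0 0 0; 0 0 -45 0 0 0 0; 0 0 -50 0 0 0 0; 0 0 -50 0 0 0 0; 0 0 -45 0 0 0 0; 0 0 0 0 0 0 0"

```text
time: 5.98
position: [0.4772, -0.1143, 0.359]
tool_rot: [0.588, 0.809, 0.001, 0.004]
ft_force: [-0.4, 0.7, -0.8]
grip_width: 0.0003
grip_force: 0.0
```

```bash
python3 - <<'E'
from h import *
rows([185,0,285],6); ims=[]
for n in ['scene','side']:
    c=cam(n); a=c['image']; u=proj(c,O+RP@np.array([0,0,.12])).astype(int)
    P=toP(cloud(c))*1000
    ims.append(cv2.resize(a[max(u[1]-75,0):u[1]+75,u[0]-75:u[0]+75],(400,400),interpolation=cv2.INTER_CUBIC))
    for th in ['print_head','cover']:
        for r in robot.cut_out(n,th)[:1]:
            Q=P[r['region']]; print(n,th,r['p'],np.round(np.nanpercentile(Q,[3,50,97],axis=0)))
cv2.imwrite('pics/c.png',np.hstack(ims)[:,:,::-1])
E
```

```text
t 5.97 tipP [-62.4   1.7 289. ] axesP z [ 0.01  0.   -1.  ] x [-0.95  0.31 -0.01] F_P [-0.8  0.1 -0.8] q [-0.46  0.26  1.68  0.    1.19 -0.78]
shift [-235.8   74.8    5.7] per row [-39.3   12.46   0.95]
scene print_head 0.94 [[-78. -38.  78.]
 [-50. -11.  91.]
 [-18.  31.  92.]]
scene cover 0.92 [[ 83. -58.  75.]
 [107. -54. 169.]
 [132.  54. 253.]]
side print_head 0.57 [[-76. -34.  89.]
 [-57.  -0.  91.]
 [-38.  34.  94.]]
side cover 0.65 [[106. -53.  82.]
 [127.  -1. 212.]
 [137.  52. 254.]]
```

View pics/c.png

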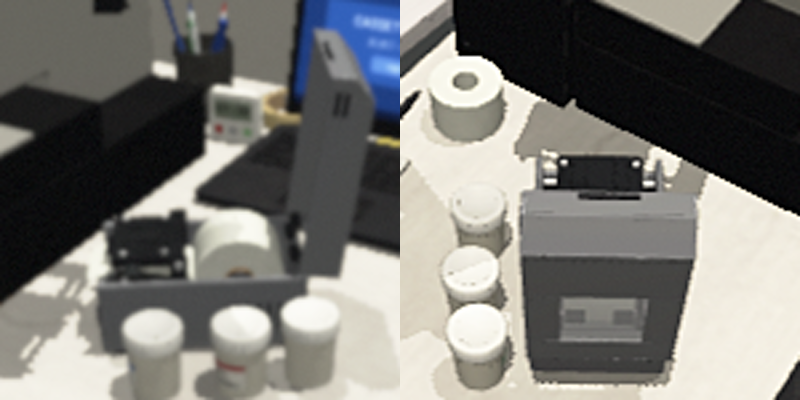

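The head lies flat with its top at 90–92 mm, at (150,245) in the left crop. The printer and pots haven't moved. Next I go over and behind the cover.

Call:
send_rows:
  deltas: "-36.6 11.6 0 0 0 0 0; -36.6 11.6 0 0 0 0 0; -36.6 11.6 0 0 0 0 0; -36.6 11.6 0 0 0 0 0; -36.6 11.6 0 0 0 0 0; -36.6 11.6 0 0 0 0 0; 0 0 0 0 0 0 0; 0 0 25 0 0 0 0; 0 0 25 0 0 0 0; 0 0 24 0 0 0 0"

```text
time: 7.52
position: [0.6089, -0.2997, 0.2798]
tool_rot: [0.588, 0.809, 0.0, -0.002]
ft_force: [1.3, 0.3, -0.1]
grip_width: 0.0007
grip_force: 0.0
```

```bash
python3 -c "
from h import *
rows([125,0,215],5)"
```

```text
t 7.53 tipP [164.3  -1.1 209.8] axesP z [-0. -0. -1.] x [-0.95  0.31  0.  ] F_P [ 0.5  1.3 -0.1] q [-0.62  0.62  1.3   0.    1.23 -0.94]
shift [ 37.7 -11.1  -5. ] per row [ 7.54 -2.22 -1.01]
```

Call:
send_rows:
  deltas: "7.4 -2.4 -1.2 0 0 0 0; 7.4 -2.4 -1.2 0 0 0 0; 7.4 -2.4 -1.2 0 0 0 0; 7.4 -2.4 -1.2 0 0 0 0; 8.9 -2.9 -2.2 0 0 0 0; 8.9 -2.9 -2.2 0 0 0 0; 8.9 -2.9 -2.2 0 0 0 0; 8.9 -2.9 -2.2 0 0 0 0; 8.9 -2.9 -2.2 0 0 0 0; 8.9 -2.9 -2.2 0 0 0 0"

```text
time: 8.78
position: [0.5579, -0.2298, 0.2994]
tool_rot: [0.588, 0.809, -0.0, -0.001]
ft_force: [2.0, -1.5, -1.7]
grip_width: 0.0005
grip_force: 1.0
```

```bash
python3 -c "
from h import *
rows([34,0,216],5);rows([-3,0,192],5)"
```

```text
t 8.78 tipP [ 77.9  -1.2 229.4] axesP z [-0. -0. -1.] x [-0.95  0.31  0.  ] F_P [ 2.4  0.7 -1.7] q [-0.58  0.49  1.48 -0.    1.17 -0.89]
shift [ 42.2 -12.4  13.5] per row [ 8.43 -2.48  2.7 ]
t 8.78 tipP [ 77.9  -1.2 229.4] axesP z [-0. -0. -1.] x [-0.95  0.31  0.  ] F_P [ 2.4  0.7 -1.7] q [-0.58  0.49  1.48 -0.    1.17 -0.89]
shift [ 77.3 -23.8  37.5] per row [15.47 -4.76  7.5 ]
```

Call:
send_rows:
  deltas: "8.4 -2.5 2.7 0 0 0 0; 8.4 -2.5 2.7 0 0 0 0; 8.4 -2.5 2.7 0 0 0 0; 8.4 -2.5 2.7 0 0 0 0; 8.4 -2.5 2.7 0 0 0 0; 7 -2.3 4.8 0 0 0 0; 7 -2.3 4.8 0 0 0 0; 7 -2.3 4.8 0 0 0 0; 7 -2.3 4.8 0 0 0 0; 7 -2.3 4.8 0 0 0 0"

```text
time: 10.02
position: [0.5119, -0.1644, 0.2618]
tool_rot: [0.588, 0.809, 0.0, 0.0]
ft_force: [1.0, -0.9, 0.0]
grip_width: 0.0002
grip_force: 0.7
```

```bash
python3 -c "
from h import *
rows([-32,0,157],5);rows([-48,0,130],4)"
```

```text
t 10.03 tipP [-1.800e+00  1.000e-01  1.918e+02] axesP z [ 0.  0. -1.] x [-0.95  0.31 -0.  ] F_P [1.3 0.2 0. ] q [-0.52  0.45  1.68 -0.    1.01 -0.83]
shift [28.7 -9.4 34.8] per row [ 5.74 -1.88  6.95]
t 10.03 tipP [-1.800e+00  1.000e-01  1.918e+02] axesP z [ 0.  0. -1.] x [-0.95  0.31 -0.  ] F_P [1.3 0.2 0. ] q [-0.52  0.45  1.68 -0.    1.01 -0.83]
shift [ 43.9 -14.4  61.8] per row [10.98 -3.59 15.44]
```

Call:
send_rows:
  deltas: "5.7 -1.9 7 0 0 0 0; 5.7 -1.9 7 0 0 0 0; 5.7 -1.9 7 0 0 0 0; 5.7 -1.9 7 0 0 0 0; 5.7 -1.9 7 0 0 0 0; 3.8 -1.2 6.7 0 0 0 0; 3.8 -1.2 6.7 0 0 0 0; 3.8 -1.2 6.7 0 0 0 0; 3.8 -1.2 6.7 0 0 0 0; 0 0 0 0 0 0 0"

```text
time: 11.28
position: [0.4839, -0.1268, 0.1997]
tool_rot: [0.588, 0.809, -0.0, -0.001]
ft_force: [0.0, 0.2, 0.3]
grip_width: 0.0006
grip_force: 0.0
```

```bash
python3 -c "
from h import *
rows([-55,0,116],3)"
```

```text
t 11.28 tipP [-49.   -0.6 129.7] axesP z [-0. -0. -1.] x [-0.95  0.31  0.  ] F_P [-0.2  0.1  0.3] q [-0.48  0.51  1.83  0.    0.81 -0.79]
shift [ 5.9 -1.3 13.7] per row [ 1.96 -0.43  4.57]
```

Call:
send_rows:
  deltas: "2 -0.4 4.5 0 0 0 0; 2 -0.4 4.5 0 0 0 0; 2 -0.4 4.5 0 0 0 0; 0 0 2 0 0 0 0; 0 0 0 0 0 0 0"

```text
time: 11.9
position: [0.4816, -0.1219, 0.1846]
tool_rot: [0.588, 0.809, -0.0, -0.001]
ft_force: [0.4, 0.5, 0.5]
grip_width: 0.0004
grip_force: 0.0
```

```bash
python3 -c "
from h import *
st()"
```

```text
t 11.9 tipP [-54.2   0.5 114.6] axesP z [-0. -0. -1.] x [-0.95  0.31  0.  ] F_P [-0.1  0.6  0.5] q [-0.47  0.53  1.85  0.    0.76 -0.79]
```

Call:
send_rows:
  deltas: "0 0 1 0 0 0 0; 0 0 1 0 0 0 0; 0 0 1 0 0 0 0; 0 0 0 0 0 0 0"

```text
time: 12.4
position: [0.4817, -0.122, 0.1839]
tool_rot: [0.588, 0.809, 0.0, 0.0]
ft_force: [-3.5, 2.2, 16.7]
grip_width: 0.0006
grip_force: 8.2
```

```bash
python3 -c "
from h import *
st()"
```

```text
t 12.4 tipP [-54.    0.5 113.9] axesP z [ 0.  0. -1.] x [-0.95  0.31 -0.  ] F_P [-3.9 -1.5 16.7] q [-0.47  0.53  1.85  0.    0.76 -0.79]
```

Firm stop at 113.9 mm. One more small press, then I'll retreat and look.

Call:
send_rows:
  deltas: "0 0 1 0 0 0 0; 0 0 1 0 0 0 0; 0 0 0 0 0 0 0; 0 0 -10 0 0 0 0; 0 0 -40 0 0 0 0; 0 0 -50 0 0 0 0; 0 0 -40 0 0 0 0; 0 0 0 0 0 0 0"

```text
time: 13.4
position: [0.4834, -0.1229, 0.323]
tool_rot: [0.588, 0.809, 0.001, 0.004]
ft_force: [-0.1, -0.1, -0.5]
grip_width: 0.0002
grip_force: 0.0
```

```bash
python3 - <<'E'
from h import *
st(); ims=[]
for n in ['scene','side']:
    c=cam(n); a=c['image']; u=proj(c,O+RP@np.array([0,0,.12])).astype(int)
    W=cloud(c); P=toP(W)*1000
    ims.append(cv2.resize(a[max(u[1]-75,0):u[1]+75,u[0]-75:u[0]+75],(400,400),interpolation=cv2.INTER_CUBIC))
    m=(abs(P[...,1])<45)&(P[...,2]>95)&(P[...,2]<135)
    for lo in range(-100,100,25):
        z=P[m&(P[...,0]>lo)&(P[...,0]<lo+25)][:,2]
        if len(z)>5: print(n,lo,len(z),np.round(np.percentile(z,[10,50,90]),1))
    for th in ['cover','pot_1']:
        for r in robot.cut_out(n,th):
            if r['p']>.3: print(n,th,round(r['p'],2),np.round(np.nanmedian(W[r['region']],0),3))
cv2.imwrite('pics/e.png',np.hstack(ims)[:,:,::-1])
E
```

```text
t 13.4 tipP [-51.8   1.6 253. ] axesP z [ 0.01  0.   -1.  ] x [-0.95  0.31 -0.01] F_P [ 0.1 -0.1 -0.5] q [-0.47  0.32  1.71 -0.    1.11 -0.79]
scene -100 110 [ 97.9 104.8 110.8]
scene -75 204 [113.7 114.8 115.7]
scene -50 207 [114.  114.9 115.8]
scene -25 200 [113.2 114.4 115.4]
scene 0 200 [113.  114.2 115.2]
scene 25 198 [112.9 114.  115.1]
scene 50 199 [113.4 114.6 115.6]
scene 75 108 [113.6 114.7 115.4]
scene cover 0.86 [ 0.494 -0.178  0.114]
scene pot_1 0.62 [ 0.391 -0.201  0.053]
scene pot_1 0.58 [ 0.43  -0.258  0.052]
side -100 7 [104.4 109.5 110.8]
side -75 303 [114.1 115.4 116.9]
side -50 359 [114.2 115.5 116.9]
side -25 381 [113.5 115.1 116.6]
side 0 386 [113.2 114.8 116.4]
side 25 424 [113.2 114.8 116.3]
side 50 423 [113.6 115.3 116.8]
side 75 509 [ 99.2 113.8 116.3]
side cover 0.77 [ 0.526 -0.186  0.115]
side pot_1 0.97 [ 0.492 -0.299  0.065]
side pot_1 0.95 [ 0.411 -0.198  0.065]
side pot_1 0.69 [ 0.535 -0.205  0.114]
side pot_1 0.66 [ 0.447 -0.255  0.066]
```

View pics/e.png

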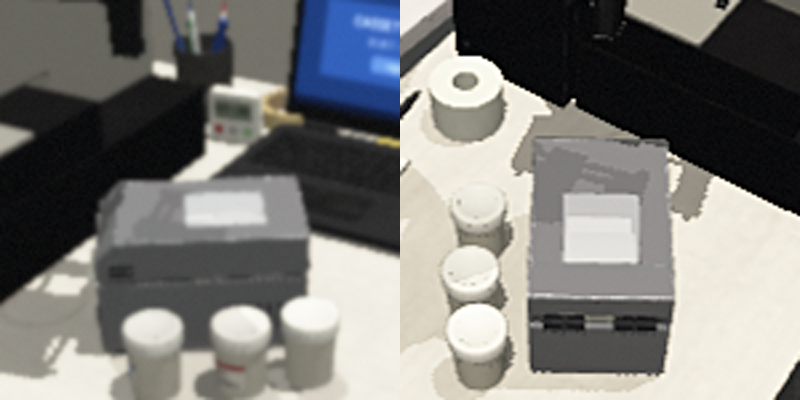

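The cover is shut and level at 114 mm along its whole length, at (205,225) in the left crop. The pots and the printer stand where they were.

```bash
python3 -c "
from rig import robot
print(robot.hand_in())"
```

```text
the job is handed in; nothing more can be done
None
```

The print head is folded home on the platen roller and the cover is fully shut over it, with the printer and the three pots where they were; the job was handed in at about 13.5 s of the 54 s limit.

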